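# Free the child-safety hook of the glue cupboard

### The arm

A 7-joint arm with a two-finger parallel gripper is mounted at the origin on the work surface; the furniture and walls round the work are solid. World frame = base frame: x ahead of the robot, y to its left, z up, the work surface at z = 0. Lengths are in mm, angles in rad, forces in N, time in s.
With the tool pointing down it reaches from about 350 to 900 mm from the base axis. Payload 7.2 kg.
Tool frame: the origin (TCP) lies between the finger pads; the fingertips stand nose_length ahead of it and the grasp point (between the pads) lies 8 mm behind it (nose_length is the distance from the TCP to the fingertips, in mm); z points along the fingers, y is the line along which they close (so a half turn about z gives the same grasp; the last joint's range is limited). The gripper opens to 85 mm and grips with 20 to 120 N. Pads are 22 mm wide; open, the fingers measure 114 mm over their backs; the gripper's body (76 mm by 85 mm) begins 54 mm behind the grasp point. The pads swing forward as they close: fully open they stand 13 mm farther back than shut.
Start: joints at [1.229, 0.411, -0.013, 1.596, 0.006, 1.134, -0.082], TCP at [168.983, -601.725, 242.297] pointing down, gripper open.
Joint ranges: [-2.95, 2.95], [-0.29, 1.99], [-1.47, 1.44], [0.14, 2.54], [-1.03, 4.17], [0.13, 1.85], [-2.86, 2.86]. Speed limits (rad/s): [2.39, 2.39, 3.01, 3.01, 3.14, 3.14, 3.14].

### API

Orientations are given as a rotation vector (axis times angle).
In Python, from bench import state, snapshot, camera_params, close_job, nose_length gives the robot as it stands.
- The arm moves only by the tool arm_command, never from a script. Its argument "increments" is one flat list of numbers, 7 for each row, row after row: the turn, a rotation vector about the world's x, y, z in rad, then the shift along the world's x, y, z in mm, then the opening, from -1 (shut) to 1 (fully open). A call has 1 to 10 rows; each row shifts and turns the commanded pose from where the row before left it; what a row does not reach is not made up. A row lasts 1/10 s, in which the tool goes at most 50 mm and 8.59 degrees, less where a joint would pass 70% of its speed; a pose out of reach is approached as far as the arm can. A call with a gripper value outside its range is refused whole. The fingers move at their own pace and stop on an object; "newtons" is the grip in N (left out, the last holds). Time passes only in rows, so rows that do not move let the fingers close. It gives the time, the measured TCP pose, the force, the opening and the grip force at its end, in the units of the state.
- state(): the state, without advancing time (a new reading comes with each control period).
- snapshot(name): name is "scene" or "top" or "wrist"; returns (picture, depth): 480x640x3 uint8, red, green, blue; 480x640 float32, mm along the optical axis (not along the pixel's ray), 0 where there is no reading.
- camera_params(name): a dict with "fx", "fy", "cx", "cy" (pixels), "k1" (the pictures are not rectified: a ray, as slopes to the right and down, at radius r is drawn at 1 + k1 r^2 times it, then the intrinsics apply), "eye" and "orientation" of the camera in the world; the wrist camera has in their place "hand_eye" (4x4, takes a point from camera to tool coordinates, whose origin is the TCP and whose axes are the flange's). Camera axes: x right, y down, z forward; pixel columns grow to the right and rows downward; lengths in mm; the calibration is good to about 2 mm. A picture is of the moment at which its call begins: read the wrist's pose just before it. camera_params takes no time and is no camera call.
- close_job(): hands the job in; it is judged then, once.
The state is a dict: "time": time; "joint_pos": joint angles; "joint_velocities": joint speeds; "joint_efforts": joint torques, N m; "ee_pos": TCP position; "tool_rot": TCP orientation; "force": force on the tool from outside, world axes, zero at the start; "wrist_torque": the same for the moment, N m; "width": opening from 0.0 (shut) to 1.0 (fully open); "finger_force": force on a finger pad.
Only numpy, scipy, OpenCV 4.12 (cv2) and the standard library are available. Lean on these libraries where they do the work, as an engineer would, in place of code of your own. Each camera call takes 0.05 s, during which the arm holds its last target. There are 200 camera calls.

### The job

Open the little plywood cupboard on the bench so that I can get at the glue in it: pull its door ajar by the knob until the child-safety hook inside catches, reach down with closed fingers into the gap behind the door's top edge, feel for the sprung hook, press it down and bring the door past its catch, then swing the door wide open, about square to the cupboard. The latch is only plastic: do not tug the door hard against it nor press hard on it, and leave everything else on the bench as it lies.

Things in the scene. Friction and masses are not known exactly. Their poses are not given: they have to be found in the camera images.
- cupboard: Small plywood cupboard on rubber feet, fixed on the bench, glue and a tin inside. 120 mm deep (own x), 190 mm wide (own y), 250 mm high; origin: centre of its underside at bench height; own -x is its front, own z up. Its top board, 12 mm thick, ends at own x = -60 mm, the front face.
- door: Plywood door 190 x 240 x 15 mm over the whole front, top edge flush with the cupboard's top (z = 250 mm). Origin on the hinge line at bench height; own y runs along the door from the hinge (the door spans 4 to 194 mm), own x points through the door into the cupboard when shut; inner face at own x = 0. It carries the hook of the child-safety latch, at own y = 150 mm.
- door_angle (a joint): Opening of the door about its upright hinge, rad: 0 shut, grows as the free edge swings out, 1.92 is the end stop. Stays where it is left (friction, about 1 N at the knob). The hook catches at 0.26 to 0.32 rad; the gap from inner face to front face is then 39 to 47 mm at the latch. While the door pulls on the caught hook the barb jams: ease the door in 2 to 5 mm before pressing.
- knob (a point): Centre of the head of the round aluminium knob on the outer face of the door: head 28 mm across, its middle 28 mm off the outer face (43 mm off the inner face), 30 mm below the door's top edge and 166 mm from the hinge line.
- hinge_top (a point): Point on the hinge line at the height of the door's top (z = 250 mm). Its y axis runs along the door, as door's.
- gap_edge (a point): Point on the top inner edge of the door straight above the root of the hook: 150 mm from the hinge line, z = 250 mm. Own x points square off the inner face (into the cupboard when shut), own y along the door away from the hinge. The gap to reach into lies on its +x side once the door is ajar.
- latch (a point): Where the hook's ribbed thumb pad is with the mount mid-slot: 21 mm off the door's inner face, 31 mm below its top. The true pad is up to 8 mm higher or lower (unmeasured: feel). White hook arm 14 mm wide along own +x, barb 59 mm off the door; housing on the door 9 mm deep, top 6 mm over the pad. Sprung up: 1.5 N to start, 1.2 N per mm; free at 1 to 6 mm (more if set high), hard stop at 6.7 mm.
- strike: White plastic catch under the top board, 40 mm wide, with a lip 24 mm deep that hangs down to 36 mm below the cupboard's top; the barb hooks behind this lip. Origin: at the top of the lip, 6 to 12 mm inside the front face. Axes as the cupboard's. The plastic latch bears at most 30 N of tug on this catch and 18 N of press by the fingers.
- pencil: Red pencil 170 mm long, 8 mm thick, lying loose on top of the cupboard near its back. Leave it there.
- calliper: Steel calliper 200 mm long, loose on the bench. Leave it.
- jar_screws: Clear jar with a red lid, 83 mm across and 167 mm high, standing loose on the bench. Leave it.
- padlock: Brass padlock 66 x 45 x 17 mm, lying loose on the bench. Leave it.

How it is judged (in metres and radians):
On the way, in this order (a step that is already met when the one before it is completed fails the run):
1. the door stands ajar, pulled out to where the hook catches (value of joint door_angle between 0.22 and 0.4 rad), for 0.2 s.
2. the door is past its catch (value of joint door_angle above 0.45 rad), for 0.1 s.
At the end, for the whole second after the job is handed in: The door stands at rest, swung open by more than 1.3 rad (about 75 degrees) (value of joint door_angle above 1.3 rad and velocity of joint door_angle between -0.05 and 0.05 rad/s); the robot touches nothing.
It fails at once if the door is tugged against the latch: more than 30 N between hook and catch (contact force between strike and door above 30 N).
It fails at once if the fingers press on the latch or the door's inner face with more than 18 N (x of the grasp point in the frame of door above 0 m and contact force between the fingers and door above 18 N).
It fails at once if a bystander is shifted by more than 20 mm (distance of any of pencil, padlock, calliper, jar_screws from where it was at the start of the episode above 0.02 m).
It also fails if it takes over 72 s, if anything falls off the work surface, if the arm or the gripper's body presses on something with over 40 N, if the wrist force passes 120 N, or if a joint passes its speed limit or range.

## Working session

There is one attempt and no reset: what is moved stays moved. The work goes in short steps, Python scripts to look and compute and a tool call to move; the robot and the scene stay as the last step left them, time stands still between calls to the robot, and variables do not carry over. Pictures are saved under pics/ and viewed, at most 10 in all, crops included, and the job is handed in when it is done.

Besides the shell and the picture viewer there is one more tool, called after "Call:" by a JSON object that holds its "op" and its "data", one argument or row to a line. arm_command: Moves the arm, as the interface text tells. Its arguments: {"type":"object","properties":{"increments":{"type":"array"},"newtons":{"type":"number"}},"required":["increments"]}

```bash
mkdir -p pics; ls
python3 - <<'E'
from bench import *
import cv2
for n in("scene","top"):
    p,d=snapshot(n); cv2.imwrite(f"pics/{n}0.png",p[...,::-1]); 
    import numpy as np; np.savez(f"{n}0.npz",p=p,d=d)
    print(n,camera_params(n))
print(camera_params("wrist")); print(state()); print(nose_length if not callable(nose_length) else nose_length())
E
```

```text
pics
scene {'fx': 456.2092713753761, 'fy': 456.2092713753761, 'cx': 322.8897103520704, 'cy': 241.54824274406812, 'k1': -0.0427139257946853, 'eye': array([ 287.29012381, -372.93522378,  892.23486407]), 'orientation': array([-2.51166053,  0.42631384, -0.12486367])}
top {'fx': 498.5295849009022, 'fy': 498.5295849009022, 'cx': 313.3464990806767, 'cy': 245.44404681122046, 'k1': -0.1378257283666378, 'eye': array([-97.22067142,  74.88818134, 877.80354493]), 'orientation': array([-1.83863325,  1.80445013, -0.65259076])}
{'fx': 401.21767685349056, 'fy': 401.21767685349056, 'cx': 317.6275397136956, 'cy': 239.3904545330089, 'k1': -0.08738759484461715, 'hand_eye': array([[ 1.69840627e-03, -9.65345259e-01, -2.60970584e-01,
         6.61309073e+01],
       [ 9.99998558e-01,  1.64235888e-03,  4.32847478e-04,
        -3.25633654e-01],
       [ 1.07600970e-05, -2.60970943e-01,  9.65346656e-01,
        -1.32660174e+02],
       [ 0.00000000e+00,  0.00000000e+00,  0.00000000e+00,
         1.00000000e+00]])}
{'time': 0.1, 'joint_pos': array([ 1.22879629,  0.41183429, -0.01272039,  1.59695859,  0.00560611,
        1.13431221, -0.08219331]), 'joint_velocities': array([-0.00206002, -0.00355818, -0.00054734, -0.00153963,  0.00161879,
       -0.00030213,  0.00067258]), 'joint_efforts': array([ 1.89603103e-03, -6.01831841e+01,  6.83898255e-01, -3.00089300e+01,
        1.40655442e-02,  6.43199484e-03, -3.41768342e-06]), 'ee_pos': array([ 168.84459165, -601.30993554,  241.52887743]), 'tool_rot': array([-3.11075942e+00, -4.28608786e-01,  4.81358975e-04]), 'force': array([-0.55338135, -0.38423295, -0.27909917]), 'wrist_torque': array([-0.02468793, -0.02466358, -0.03043327]), 'finger_force': 0.0, 'width': 0.9973709470901206}
11.0
```

View pics/scene0.png

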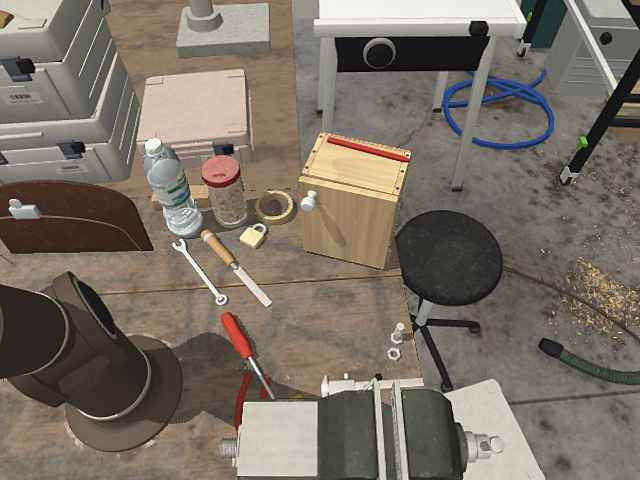

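View pics/top0.png

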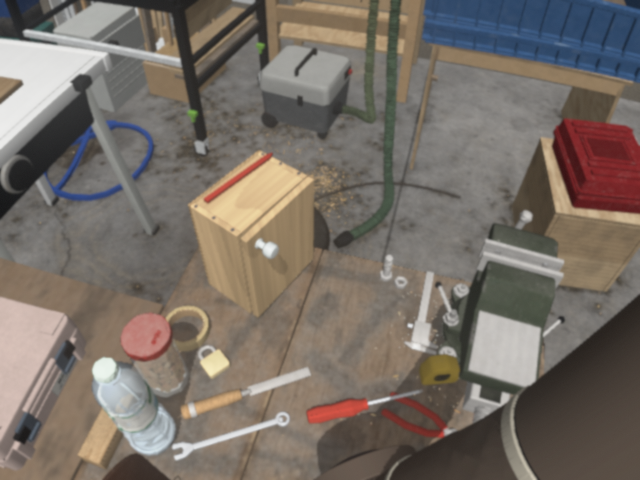

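The scene view shows the cupboard top at about (300–411, 132–190), with the knob at (309,200) on the near face and the pencil at the back edge. The top view shows the knob at (266,248), next to the free edge at (252,240), so the hinge side is near (314,178).

```bash
cat > h.py <<'E'
import numpy as np, cv2
from scipy.spatial.transform import Rotation as R
from bench import *
def pose(n):
    c=camera_params(n)
    if n!="wrist": return c,R.from_rotvec(c["orientation"]).as_matrix(),np.array(c["eye"])
    s=state(); T=np.array(c["hand_eye"]); A=R.from_rotvec(s["tool_rot"]).as_matrix()
    return c,A@T[:3,:3],A@T[:3,3]+s["ee_pos"]
def rays(c,uv):
    uv=np.asarray(uv,float).reshape(-1,1,2)
    K=np.array([[c["fx"],0,c["cx"]],[0,c["fy"],c["cy"]],[0,0,1]])
    q=cv2.undistortPoints(uv,K,np.array([c["k1"],0,0,0.]))[:,0]
    return np.c_[q,np.ones(len(q))]
def cloud(n,d,P=None):
    c,A,e=P or pose(n)
    v,u=np.mgrid[:480,:640]
    q=rays(c,np.c_[u.ravel(),v.ravel()])
    X=(q*d.reshape(-1,1))@A.T+e
    X[d.ravel()==0]=np.nan
    return X.reshape(480,640,3)
def onplane(n,uv,z,P=None):
    c,A,e=P or pose(n); r=rays(c,uv)@A.T
    return e+r*((z-e[2])/r[:,2])[:,None]
E
python3 - <<'E'
from h import *
for n,box in(("scene",(290,420,120,280)),("top",(185,325,140,320))):
    f=np.load(n+"0.npz"); X=cloud(n,f["d"]); u0,u1,v0,v1=box
    m=np.zeros((480,640),bool); m[v0:v1,u0:u1]=1
    z=X[...,2]; t=m&(abs(z-250)<5)
    pts=X[t]; print(n,t.sum(),np.median(pts[:,2]))
    r=cv2.minAreaRect(pts[:,:2].astype(np.float32)); print(r); print(cv2.boxPoints(r))
    # image contour of top -> plane z=250
    # front face plane
    fr=m&(z>20)&(z<235); 
    print(fr.sum())
    # knob: grey, bright
    hsv=cv2.cvtColor(f["p"],cv2.COLOR_RGB2HSV); k=m&(hsv[...,1]<60)&(hsv[...,2]>120)&(z>190)&(z<245)
    print("knob",k.sum(),X[k].mean(0),np.argwhere(k).mean(0)[::-1])
E
```

```text
scene 4872 249.5093114783338
((547.4683227539062, 190.7452392578125), (143.6849822998047, 192.2952423095703), 53.47889709472656)
[[427.44565 190.22916]
 [581.9814   75.79065]
 [667.49097 191.26132]
 [512.95526 305.69983]]
5861
knob 240 [440.7819907  153.57361504 225.41872955] [309.74583333 200.97916667]
top 5334 249.0857857205433
((545.63427734375, 192.1239013671875), (144.76394653320312, 194.2050323486328), 52.8623046875)
[[424.52606 193.0459 ]
 [579.3438   75.79797]
 [666.7425  191.2019 ]
 [511.92474 308.44983]]
7882
knob 322 [435.27720856 160.47022366 224.22534665] [266.63664596 247.70186335]
```

Run:
```python
from h import *
o=np.array([-.599,-.801])
for n,box in(("scene",(290,420,120,280)),("top",(185,325,140,320))):
    f=np.load(n+"0.npz"); X=cloud(n,f["d"]); u0,u1,v0,v1=box
    m=np.zeros((480,640),bool); m[v0:v1,u0:u1]=1
    Y=X[...,:2]-[427,191]; a=Y@o; b=Y@np.array([.801,-.599]); z=X[...,2]
    for nm,s,t in(("front",a,(b>25)&(b<170)),("free",-b,(a<-25)&(a>-120))):
        k=m&(abs(s)<20)&t&(z>30)&(z<185)
        if k.sum()<100: print(nm,"few");continue
        Q=X[k][:,:2]
        for _ in range(3):
            c=np.median(Q,0); c=Q.mean(0); d=np.linalg.svd(Q-c,full_matrices=False)[2]; r=(Q-c)@d[1]; Q=Q[abs(r)<3*r.std()]
        print(n,nm,k.sum(),"c",c,"dir",d[0],np.degrees(np.arctan2(*d[0][::-1])),r.std())
    t=m&(abs(z-250)<4)&(a>-200)
    for q,nm in((a,"a"),(b,"b")): print(nm,np.percentile(q[t],[1,3,97,99]))
    k=m&(z>195)&(z<236)&(a>22)&(a<60)
    Q=X[k]; print("knob",k.sum(),np.median(Q,0),"a,b",np.percentile(a[k],[2,50,98]),np.percentile(b[k],[2,50,98]),np.percentile(z[k],[2,98]))
```

```text
scene front 2873 c [508.30414363 134.4489865 ] dir [ 0.81642933 -0.57744536] -35.27106276251306 0.9436299621015372
free few
a [-140.75040412 -138.12380477   -4.74606315   -2.65040269]
b [  2.8957835    6.49420886 185.87078516 189.355821  ]
knob 157 [433.3054101  146.79094168 226.5179663 ] a,b [22.56055841 32.16874419 35.75974512] [18.09273147 31.45024625 42.92822059] [210.16251078 234.66598505]
top front 2212 c [507.33627568 135.51526304] dir [-0.81605438  0.57797513] 144.69175011036916 0.7024228837839892
top free 1451 c [467.84191491 248.8152426 ] dir [-0.59677976 -0.80240508] -126.63961133741019 0.6683031457201586
a [-141.29769615 -138.49370174   -5.56400953   -2.96654485]
b [ -0.803697     1.79362544 181.17669893 185.86155233]
knob 175 [427.58761348 152.05708359 226.66311667] a,b [22.57872692 31.24797642 35.59774616] [13.78902796 23.70938781 37.45561819] [212.25684741 233.919567  ]
```

Call:
{"op": "arm_command", "data": {
  "increments": [0, 0, 0, 0, 0, 40, 1, 0, 0, 0, 0, 0, 40, 1, 0, 0, 0, 20, 20, 40, 1, 0, 0, 0.05, 30, 35, 0, 1, 0, 0, 0.07, 35, 35, 0, 1, 0, 0, 0.07, 35, 35, 0, 1, 0, 0, 0.07, 35, 35, 0, 1, 0, 0, 0.07, 35, 35, 0, 1, 0, 0, 0.07, 35, 35, 0, 1, 0, 0, 0.07, 35, 35, 0, 1]
}}

```text
time: 1.1
ee_pos: [429.9, -335.0, 362.2]
tool_rot: [-2.925, -1.145, 0.0]
force: [0.2, -0.5, -0.5]
width: 1.0
finger_force: 0.0
```

Call:
{"op": "arm_command", "data": {
  "increments": [0, 0, 0.07, 30, 40, 0, 1, 0, 0, 0.07, 20, 40, 0, 1, 0, 0, 0.07, 0, 40, 0, 1, 0, 0, 0, 0, 40, 0, 1, 0, 0, 0, 0, 40, 0, 1, 0, 0, 0, 0, 40, 0, 1, 0, 0, 0, 0, 40, 0, 1, 0, 0, 0, 0, 40, 0, 1, 0, 0, 0, 0, 0, 0, 1, 0, 0, 0, 0, 0, 0, 1]
}}

```text
time: 2.1
ee_pos: [478.8, -16.2, 362.2]
tool_rot: [2.789, 1.445, -0.001]
force: [-0.5, -0.6, -1.1]
width: 1.0
finger_force: 0.0
```

Call:
{"op": "arm_command", "data": {
  "increments": [0, 0, 0, -9, 34, 0, 1, 0, 0, 0, -9, 34, 0, 1, 0, 0, 0, -9, 34, 0, 1, 0, 0, 0, -9, 34, 0, 1, 0, 0, 0, -7, 32, -20, 1, 0, 0, 0, 0, 0, -20, 1, 0, 0, 0, 0, 0, 0, 1, 0, 0, 0, 0, 0, 0, 1]
}}

```text
time: 2.9
ee_pos: [436.5, 149.7, 322.4]
tool_rot: [2.793, 1.439, -0.002]
force: [0.2, -0.1, 0.2]
width: 1.001
finger_force: 0.0
```

Run:
```python
from h import *
P=pose("wrist"); p,d=snapshot("wrist"); cv2.imwrite("pics/w1.png",p[...,::-1]); X=cloud("wrist",d,P)
np.savez("w1.npz",p=p,X=X)
t=np.array([.815,-.579]);o=np.array([-.579,-.815])
T=X[...,:2]@t;O=X[...,:2]@o;z=X[...,2]
print(state()["ee_pos"])
k=(abs(z-250)<4)&(O>-560)&(O<-395)&(T>220)&(T<450); print("top",k.sum(),np.percentile(O[k],[1,50,99]),np.percentile(T[k],[1,3,50,97,99]),np.median(z[k]))
k=(z>205)&(z<238)&(O>-390)&(O<-355)&(T>240)&(T<300); print("knob",k.sum(),np.percentile(O[k],[2,50,98]),np.percentile(T[k],[2,50,98]),np.percentile(z[k],[2,98]))
```

```text
[436.82613728 149.86613069 322.85373486]
top 71588 [-503.63392347 -459.40500918 -407.09447202] [240.34474507 244.04147565 330.04202851 421.01162267 425.31870151] 251.02783318500946
knob 1484 [-389.57616413 -380.99547964 -370.43397491] [252.74318844 265.85119631 278.17530168] [223.27454959 235.34890746]
```

View pics/w1.png

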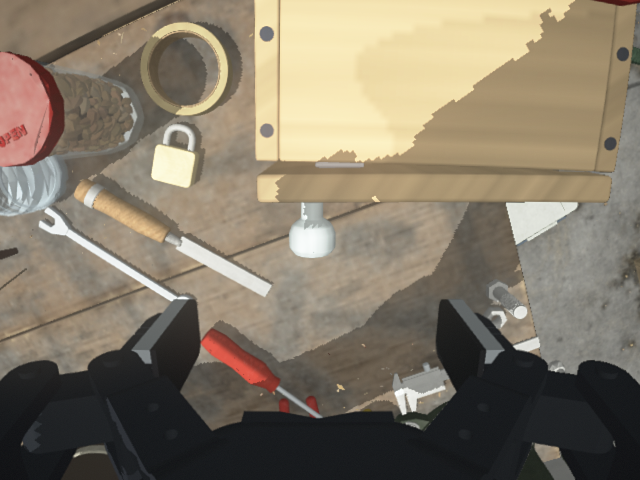

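The wrist picture shows the door's top edge as the strip from (257,~185) to (611,~185), with its outer edge at row ~202, the seam at row ~170 and the knob at (312,235).

Run:
```python
from h import *
P=pose("wrist"); f=np.load("w1.npz"); p=f["p"]
g=cv2.GaussianBlur(cv2.cvtColor(p,cv2.COLOR_RGB2LAB),(3,3),0).astype(int)
# outer edge: first strong gradient row between 190..212
dv=np.abs(np.diff(g,axis=0)).sum(2)
pts=[]
for u in list(range(345,600,3)):
    r=190+np.argmax(dv[190:215,u]); pts.append((u,r+.5))
X=onplane("wrist",pts,250,P)[:,:2]
l=cv2.fitLine(X.astype(np.float32),cv2.DIST_HUBER,0,.1,.01).ravel(); print("edge",l,np.degrees(np.arctan(l[1]/l[0])))
du=np.abs(np.diff(g,axis=1)).sum(2)
for lo,hi in((245,270),(600,622)):
    q=[(lo+np.argmax(du[v,lo:hi])+.5,v) for v in range(180,196,2)]
    print(np.median([a for a,_ in q]),onplane("wrist",[(np.median([a for a,_ in q]),188)],250,P))
t=np.array([.815,-.579]);o=np.array([-.579,-.815]);print("O of edge",l[2:]@o)
# knob head blob
h=cv2.cvtColor(p,cv2.COLOR_RGB2HSV);m=((h[...,1]<45)&(h[...,2]>120))[205:270,280:345]
v,u=np.nonzero(m);print("blob",u.min()+280,u.max()+280,v.min()+205,v.max()+205)
for uv in((289,238),(335,238),(312,222),(312,258)):
    x=onplane("wrist",[uv],220,P)[0,:2]; print(uv,x,x@t,x@o)
```

```text
edge [  0.8191704   -0.57355016 534.1182     119.40146   ] -34.99816
256.5 [[433.28024421 199.16844171 250.        ]]
610.5 [[588.86081824  90.29334075 250.        ]]
O of edge -406.56664120483396
blob 280 344 205 269
(289, 238) [424.68073374 162.79679527] 251.85545353310266 -378.56953298333707
(335, 238) [447.46459101 146.5999868 ] 279.80224931226854 -378.56098743359536
(312, 222) [441.87091226 162.7892025 ] 265.8698452450445 -388.5164582406868
(312, 258) [428.650516   144.33312338] 265.7812920994596 -365.820144320908
```

Call:
{"op": "arm_command", "data": {
  "increments": [0, 0, 0, 0, 4, -30, 1, 0, 0, 0, -1, 0, -30, 1, 0, 0, 0, 0, 0, -28, 1, 0, 0, 0, 0, 0, -25, 1, 0, 0, 0, 0, 0, 0, 1, 0, 0, 0, 0, 0, 0, 0.3, 0, 0, 0, 0, 0, 0, -0.3, 0, 0, 0, 0, 0, 0, -0.6, 0, 0, 0, 0, 0, 0, -1, 0, 0, 0, 0, 0, 0, -1],
  "newtons": 40
}}

```text
time: 3.95
ee_pos: [436.2, 155.4, 210.5]
tool_rot: [2.79, 1.441, 0.005]
force: [1.4, -0.3, 5.9]
width: 0.307
finger_force: 39.1
```

Call:
{"op": "arm_command", "data": {
  "increments": [0, 0, 0, 0, 0, 0, -1, 0, 0, 0, 0, 0, 0, -1, 0, 0, 0, 0, 0, 0, -1, 0, 0, 0, 0, 0, 0, -1]
}}

```text
time: 4.35
ee_pos: [436.2, 155.5, 210.5]
tool_rot: [2.79, 1.441, 0.005]
force: [1.8, -1.7, 7.2]
width: 0.309
finger_force: 39.1
```

Call:
{"op": "arm_command", "data": {
  "increments": [0, 0, 0.02, -1.2, -3.2, 0, -1, 0, 0, 0.02, -1.1, -3.2, 0, -1, 0, 0, 0.02, -1.1, -3.3, 0, -1, 0, 0, 0.02, -1.0, -3.3, 0, -1, 0, 0, 0.02, -1.0, -3.3, 0, -1, 0, 0, 0.02, -0.9, -3.3, 0, -1, 0, 0, 0.02, -0.8, -3.3, 0, -1, 0, 0, 0.02, -0.7, -3.3, 0, -1, 0, 0, 0.02, -0.7, -3.4, 0, -1, 0, 0, 0.02, -0.6, -3.4, 0, -1]
}}

```text
time: 5.35
ee_pos: [427.1, 122.7, 210.5]
tool_rot: [2.631, 1.714, 0.005]
force: [2.3, -0.6, 6.2]
width: 0.303
finger_force: 39.4
```

Call:
{"op": "arm_command", "data": {
  "increments": [0, 0, 0.02, -0.5, -3.4, 0, -1, 0, 0, 0.02, -0.5, -3.4, 0, -1, 0, 0, 0, 0, 0, 0, -1]
}}

```text
time: 5.65
ee_pos: [426.0, 115.5, 210.5]
tool_rot: [2.597, 1.766, 0.004]
force: [1.2, -0.9, 6.7]
width: 0.309
finger_force: 39.4
```

Call:
{"op": "arm_command", "data": {
  "increments": [0, 0, 0.01, -0.3, -1.7, 0, -1, 0, 0, 0, 0, 0, 0, -1]
}}

```text
time: 5.85
ee_pos: [425.8, 114.0, 210.5]
tool_rot: [2.588, 1.779, 0.005]
force: [0.9, -0.4, 6.6]
width: 0.302
finger_force: 39.4
```

Call:
{"op": "arm_command", "data": {
  "increments": [0, 0, 0.01, -0.2, -1.7, 0, -1, 0, 0, 0, 0, 0, 0, -1]
}}

```text
time: 6.05
ee_pos: [425.6, 112.3, 210.5]
tool_rot: [2.579, 1.792, 0.005]
force: [1.5, -0.4, 7.9]
width: 0.304
finger_force: 39.4
```

Call:
{"op": "arm_command", "data": {
  "increments": [0, 0, 0.01, -0.2, -1.7, 0, -1, 0, 0, 0, 0, 0, 0, -1]
}}

```text
time: 6.25
ee_pos: [425.5, 110.6, 210.5]
tool_rot: [2.57, 1.804, 0.005]
force: [1.5, -0.0, 7.5]
width: 0.305
finger_force: 39.4
```

Call:
{"op": "arm_command", "data": {
  "increments": [0, 0, 0.006, -0.1, -1.0, 0, -1, 0, 0, 0, 0, 0, 0, -1]
}}

```text
time: 6.45
ee_pos: [425.4, 110.1, 210.5]
tool_rot: [2.565, 1.812, 0.006]
force: [1.1, 1.5, 6.4]
width: 0.307
finger_force: 39.3
```

Call:
{"op": "arm_command", "data": {
  "increments": [0, 0, 0.006, -0.1, -1.0, 0, -1, 0, 0, 0, 0, 0, 0, -1]
}}

```text
time: 6.65
ee_pos: [425.4, 109.8, 210.5]
tool_rot: [2.56, 1.821, 0.007]
force: [2.8, 2.9, 5.8]
width: 0.306
finger_force: 39.3
```

Call:
{"op": "arm_command", "data": {
  "increments": [0, 0, 0.006, -0.1, -1.0, 0, -1, 0, 0, 0, 0, 0, 0, -1]
}}

```text
time: 6.85
ee_pos: [425.4, 109.6, 210.5]
tool_rot: [-2.554, -1.829, -0.008]
force: [3.1, 6.2, 3.4]
width: 0.307
finger_force: 39.2
```

Call:
{"op": "arm_command", "data": {
  "increments": [0, 0, -0.012, 0.2, 2.0, 0, -1, 0, 0, -0.012, 0.2, 2.0, 0, -1, 0, 0, -0.006, 0.1, 1.3, 0, -1, 0, 0, 0, 0, 0, 0, -1, 0, 0, 0, 0, 0, 0, -1]
}}

```text
time: 7.35
ee_pos: [425.7, 113.1, 210.5]
tool_rot: [2.581, 1.789, 0.005]
force: [2.0, 1.0, 7.1]
width: 0.306
finger_force: 39.5
```

Call:
{"op": "arm_command", "data": {
  "increments": [0, 0, 0, 0, 0, 0, 0, 0, 0, 0, 0, 0, 0, 0.5, 0, 0, 0, 0, 0, 0, 0.5, 0, 0, 0, 0, 0, 0, 0.5, 0, 0, 0, 0, 0, 0, 0.5, 0, 0, 0, 0, 0, 30, 0.5, 0, 0, 0, 0, 0, 40, 0.5, 0, 0, 0, 0, 0, 40, 0.5, 0, 0, 0, 0, 0, 0, 0.5, 0, 0, 0, 0, 0, 0, 0.5]
}}

```text
time: 8.35
ee_pos: [424.7, 112.7, 319.8]
tool_rot: [2.582, 1.788, 0.002]
force: [0.1, 1.1, -0.7]
width: 0.751
finger_force: 0.0
```

Run:
```python
from h import *
P=pose("wrist"); p,d=snapshot("wrist"); cv2.imwrite("pics/w2.png",p[...,::-1]); X=cloud("wrist",d,P)
np.savez("w2.npz",p=p,X=X,A=P[1],e=P[2]); print(state()["ee_pos"],state()["force"])
z=X[...,2]; m=((abs(z-250)<5)).astype(np.uint8)
n,L,s,c=cv2.connectedComponentsWithStats(cv2.morphologyEx(m,cv2.MORPH_OPEN,np.ones((3,3))))
for i in range(1,n):
    if s[i,4]>300:
        q=X[L==i][:,:2].astype(np.float32); r=cv2.minAreaRect(q); print(s[i],r,cv2.boxPoints(r).round(1).tolist())
```

```text
[424.10777778 112.43850049 318.79107196] [-0.59986576  0.22607328  0.37703159]
[  279     0   361   180 44070] ((542.4150390625, 187.52548217773438), (85.06048583984375, 190.52529907226562), 53.408546447753906) [[440.6000061035156, 210.1999969482422], [593.5, 96.5999984741211], [644.2999877929688, 164.89999389648438], [491.29998779296875, 278.5]]
[  265   180   356    32 10308] ((500.7343444824219, 121.49960327148438), (15.304240226745605, 190.0445556640625), 69.4150161743164) [[409.1000061035156, 147.6999969482422], [587.0, 80.9000015258789], [592.4000244140625, 95.30000305175781], [414.5, 162.10000610351562]]
```

View pics/w2.png

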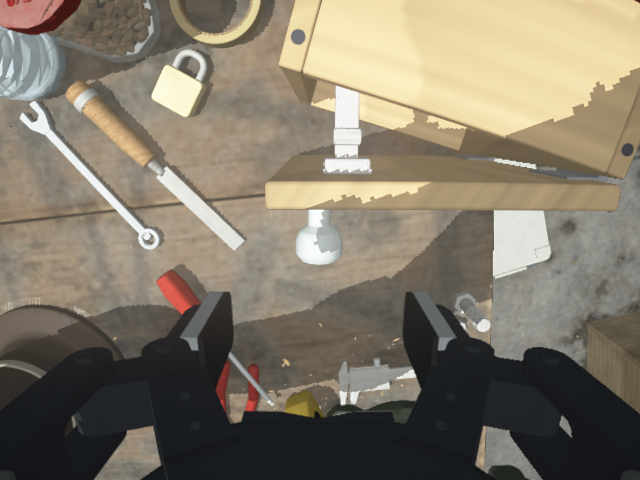

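The picture shows the gap clearly: the white hook arm runs from (347,90) to (347,160), with the housing at (347,165) and a ribbed pad near (347,137). I'll read its depth.

```bash
python3 - <<'E'
from h import *
f=np.load("w2.npz");X=f["X"];g=np.array([414.5,162.1]);e=np.array([-.936,.3515]);nx=np.array([.3515,.936])
for v in range(86,182,4):
    x=np.nanmedian(X[v-1:v+2,343:352].reshape(-1,3),0); r=x[:2]-g
    print(v,x.round(1),"along",round(194+r@e,1),"off",round(r@nx,1))
E
python3 -c "
import cv2;p=cv2.imread('pics/w2.png')[70:190,270:430];cv2.imwrite('pics/c.png',cv2.resize(p,None,fx=5,fy=5,interpolation=2))"
```

```text
86 [468.9 190.  250.2] along 152.9 off 45.2
90 [471.1 190.5 212.3] along 151.0 off 46.5
94 [471.4 188.7 212. ] along 150.1 off 44.9
98 [470.5 186.5 211.8] along 150.2 off 42.6
102 [469.7 184.5 211.9] along 150.1 off 40.3
106 [469.  182.4 211.6] along 150.1 off 38.1
110 [468.3 180.3 212.1] along 150.0 off 35.9
114 [467.5 178.1 211.8] along 150.1 off 33.6
118 [466.7 176.  212. ] along 150.0 off 31.4
122 [465.9 173.9 212. ] along 150.0 off 29.1
126 [465.2 171.8 211.7] along 149.9 off 26.9
130 [464.2 169.7 217.1] along 150.2 off 24.6
134 [463.3 167.7 218.4] along 150.3 off 22.4
138 [462.5 165.6 218.5] along 150.3 off 20.2
142 [461.9 163.4 217.3] along 150.1 off 17.9
146 [461.6 160.9 212.2] along 149.5 off 15.5
150 [460.7 158.8 212.2] along 149.6 off 13.2
154 [459.9 156.6 212.1] along 149.6 off 10.8
158 [458.7 155.1 223.2] along 150.2 off 9.0
162 [457.7 153.4 224.1] along 150.5 off 7.1
166 [457.  151.3 224.3] along 150.4 off 4.8
170 [456.2 149.2 224.4] along 150.4 off 2.6
174 [455.7 146.7 223.3] along 150.0 off 0.1
178 [454.3 146.8 238.6] along 151.4 off -0.3
```

View pics/c.png

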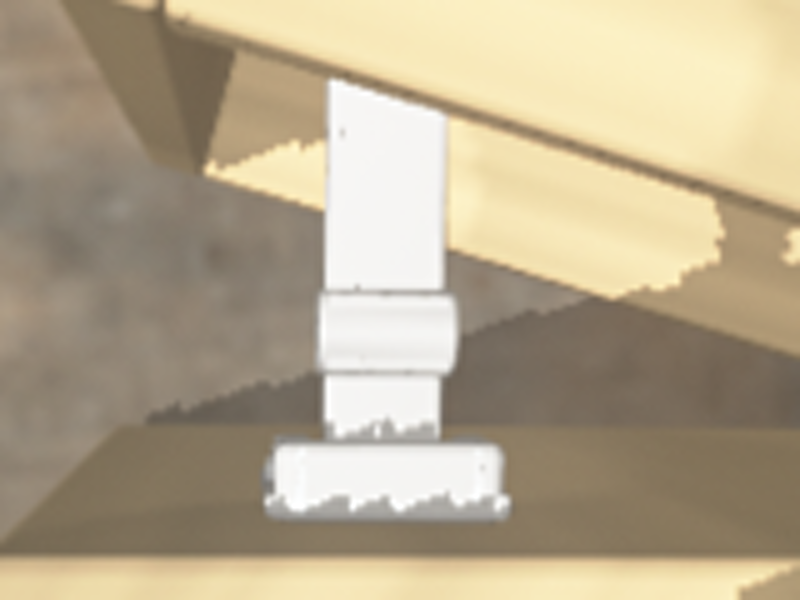

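Call:
{"op": "arm_command", "data": {
  "increments": [0, 0, 0, 10, 13, 0, -1, 0, 0, 0, 10, 13, 0, -1, 0, 0, 0, 10, 13, 0, -1, 0, 0, 0, 8, 14, 0, -1, 0, 0, 0, 0, 0, 0, -1, 0, 0, 0, 0, 0, 0, -1, 0, 0, 0, 0, 0, 0, -1],
  "newtons": 30
}}

```text
time: 9.1
ee_pos: [461.8, 164.9, 318.5]
tool_rot: [-2.582, -1.789, 0.003]
force: [0.4, 1.0, 0.7]
width: 0.003
finger_force: 0.0
```

Call:
{"op": "arm_command", "data": {
  "increments": [0, 0, 0, 1, 1, -20, -1, 0, 0, 0, 0, 0, -20, -1, 0, 0, 0, 0, 0, -20, -1, 0, 0, 0, 0, 0, -12, -1, 0, 0, 0, 0, 0, -5, -1, 0, 0, 0, 0, 0, -5, -1, 0, 0, 0, 0, 0, 0, -1, 0, 0, 0, 0, 0, 0, -1]
}}

```text
time: 9.9
ee_pos: [463.7, 166.8, 237.9]
tool_rot: [2.582, 1.789, 0.001]
force: [-0.3, -0.5, -0.2]
width: -0.002
finger_force: 0.0
```

Call:
{"op": "arm_command", "data": {
  "increments": [0, 0, 0, 0, 0, -2, -1, 0, 0, 0, 0, 0, 0, -1]
}}

```text
time: 10.1
ee_pos: [463.5, 166.7, 235.4]
tool_rot: [2.582, 1.789, 0.001]
force: [-0.4, -0.8, 0.9]
width: -0.002
finger_force: 0.0
```

Call:
{"op": "arm_command", "data": {
  "increments": [0, 0, 0, 0, 0, -2, -1, 0, 0, 0, 0, 0, 0, -1]
}}

```text
time: 10.3
ee_pos: [463.3, 166.6, 233.1]
tool_rot: [-2.582, -1.789, 0.0]
force: [-0.2, -0.0, -1.1]
width: 0.003
finger_force: 0.0
```

Call:
{"op": "arm_command", "data": {
  "increments": [0, 0, 0, 0, 0, -1.5, -1, 0, 0, 0, 0, 0, 0, -1]
}}

```text
time: 10.5
ee_pos: [463.3, 166.6, 231.6]
tool_rot: [-2.582, -1.789, 0.0]
force: [-0.8, 0.4, -0.4]
width: 0.003
finger_force: 0.0
```

Call:
{"op": "arm_command", "data": {
  "increments": [0, 0, 0, 0, 0, -1.5, -1, 0, 0, 0, 0, 0, 0, -1]
}}

```text
time: 10.7
ee_pos: [463.3, 166.6, 230.1]
tool_rot: [-2.582, -1.789, 0.0]
force: [-0.5, -0.5, 0.4]
width: -0.001
finger_force: 0.0
```

Call:
{"op": "arm_command", "data": {
  "increments": [0, 0, 0, 0, 0, -1.0, -1, 0, 0, 0, 0, 0, 0, -1]
}}

```text
time: 10.9
ee_pos: [463.4, 166.7, 229.2]
tool_rot: [-2.582, -1.789, 0.0]
force: [-0.2, 0.4, -0.5]
width: 0.002
finger_force: 0.0
```

Call:
{"op": "arm_command", "data": {
  "increments": [0, 0, 0, 0, 0, -1.0, -1, 0, 0, 0, 0, 0, 0, -1]
}}

```text
time: 11.1
ee_pos: [463.5, 166.7, 228.3]
tool_rot: [2.582, 1.789, 0.0]
force: [-0.6, 0.4, 1.2]
width: -0.003
finger_force: 0.6
```

Call:
{"op": "arm_command", "data": {
  "increments": [0, 0, 0, 0, 0, -1.0, -1, 0, 0, 0, 0, 0, 0, -1]
}}

```text
time: 11.3
ee_pos: [463.5, 166.9, 227.5]
tool_rot: [2.582, 1.789, 0.001]
force: [-0.6, -0.0, 3.5]
width: 0.002
finger_force: 1.2
```

Call:
{"op": "arm_command", "data": {
  "increments": [0, 0, 0, 0, 0, -1.0, -1, 0, 0, 0, 0, 0, 0, -1]
}}

```text
time: 11.5
ee_pos: [463.5, 166.9, 226.4]
tool_rot: [2.582, 1.789, 0.001]
force: [0.3, 1.2, 2.9]
width: 0.0
finger_force: 1.7
```

Call:
{"op": "arm_command", "data": {
  "increments": [0, 0, 0, 0, 0, -1.0, -1, 0, 0, 0, 0, 0, 0, -1]
}}

```text
time: 11.7
ee_pos: [463.4, 166.8, 225.4]
tool_rot: [-2.582, -1.789, -0.0]
force: [-0.2, 1.0, 3.4]
width: -0.001
finger_force: 2.3
```

Call:
{"op": "arm_command", "data": {
  "increments": [0, 0, 0, 0, 0, -1.0, -1, 0, 0, 0, 0, 0, 0, -1]
}}

```text
time: 11.9
ee_pos: [463.4, 166.9, 224.4]
tool_rot: [-2.582, -1.789, -0.0]
force: [-1.3, 1.2, 5.8]
width: -0.002
finger_force: 2.8
```

Call:
{"op": "arm_command", "data": {
  "increments": [0, 0, 0, 0, 0, -1.0, -1, 0, 0, 0, 0, 0, 0, -1]
}}

```text
time: 12.1
ee_pos: [463.5, 167.0, 223.5]
tool_rot: [-2.582, -1.789, -0.001]
force: [-1.6, 1.7, 6.8]
width: -0.001
finger_force: 3.2
```

Call:
{"op": "arm_command", "data": {
  "increments": [0, 0, 0, 0, 0, -0.8, -1, 0, 0, 0, 0, 0, 0, -1]
}}

```text
time: 12.3
ee_pos: [463.5, 167.1, 222.9]
tool_rot: [-2.582, -1.789, -0.001]
force: [-1.7, 1.6, 7.3]
width: 0.004
finger_force: 3.6
```

Call:
{"op": "arm_command", "data": {
  "increments": [0, 0, 0.01, -0.8, -1.3, 0, -1, 0, 0, 0.01, -0.8, -1.3, 0, -1, 0, 0, 0, 0, 0, 0, -1]
}}

```text
time: 12.6
ee_pos: [461.9, 164.2, 223.0]
tool_rot: [2.564, 1.815, 0.001]
force: [-1.6, 0.4, 7.6]
width: 0.004
finger_force: 3.6
```

Call:
{"op": "arm_command", "data": {
  "increments": [0, 0, 0.01, -0.7, -1.3, 0, -1, 0, 0, 0.01, -0.7, -1.3, 0, -1, 0, 0, 0, 0, 0, 0, -1]
}}

```text
time: 12.9
ee_pos: [460.5, 161.6, 222.9]
tool_rot: [2.546, 1.841, 0.001]
force: [-0.9, -0.1, 6.8]
width: 0.003
finger_force: 3.7
```

Call:
{"op": "arm_command", "data": {
  "increments": [0, 0, 0.01, -0.7, -1.3, 0, -1, 0, 0, 0.01, -0.7, -1.3, 0, -1, 0, 0, 0, 0, 0, 0, -1]
}}

```text
time: 13.2
ee_pos: [459.2, 158.9, 223.0]
tool_rot: [2.527, 1.866, 0.001]
force: [-0.9, -0.1, 7.4]
width: -0.002
finger_force: 3.6
```

Call:
{"op": "arm_command", "data": {
  "increments": [0, 0, 0.01, -0.7, -1.4, 0, -1, 0, 0, 0.01, -0.6, -1.4, 0, -1, 0, 0, 0, 0, 0, 0, -1]
}}

```text
time: 13.5
ee_pos: [457.9, 156.1, 222.9]
tool_rot: [2.508, 1.891, 0.001]
force: [-0.5, 0.8, 6.5]
width: 0.003
finger_force: 3.7
```

Call:
{"op": "arm_command", "data": {
  "increments": [0, 0, 0.01, -0.6, -1.4, 0, -1, 0, 0, 0.01, -0.6, -1.4, 0, -1, 0, 0, 0, 0, 0, 0, -1]
}}

```text
time: 13.8
ee_pos: [456.7, 153.3, 222.9]
tool_rot: [2.489, 1.916, 0.001]
force: [-1.0, 0.8, 8.0]
width: -0.001
finger_force: 3.7
```

Call:
{"op": "arm_command", "data": {
  "increments": [0, 0, 0.01, -0.6, -1.4, 0, -1, 0, 0, 0.01, -0.6, -1.4, 0, -1, 0, 0, 0, 0, 0, 0, -1]
}}

```text
time: 14.1
ee_pos: [455.5, 150.5, 222.9]
tool_rot: [2.47, 1.941, 0.001]
force: [-0.7, 0.9, 7.1]
width: -0.001
finger_force: 3.7
```

Run:
```python
from h import *
p,d=snapshot("top"); a=p[130:330,170:400]; 
p2,_=snapshot("scene"); b=p2[120:320,260:490]
cv2.imwrite("pics/x.png",cv2.resize(np.hstack([a,b])[...,::-1],None,fx=1.7,fy=1.7,interpolation=2))
```

```text
(no output)
```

View pics/x.png

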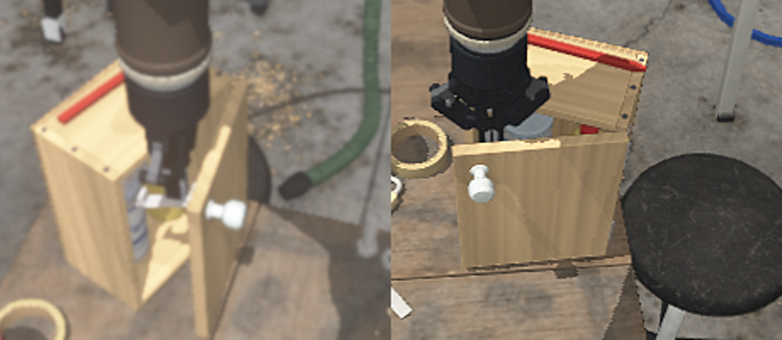

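The door follows the finger and is now past the catch angle or close to it. The pencil hasn't moved. I'll work out the rest of the arc.

Run:
```python
import numpy as np
H=np.array([596.1,93.9]);r=np.array([455.5,150.5])-H
for s in (.03,.05):
    pass
a=np.r_[np.arange(0,.31,.03),np.arange(.35,1.16,.05)]
P=np.c_[np.cos(a)*r[0]-np.sin(a)*r[1],np.sin(a)*r[0]+np.cos(a)*r[1]]
for x,d in zip(a[1:],np.diff(P,axis=0)):print(round(x,2),d.round(1))
```

```text
0.03 [-1.6 -4.2]
0.06 [-1.5 -4.3]
0.09 [-1.4 -4.3]
0.12 [-1.2 -4.4]
0.15 [-1.1 -4.4]
0.18 [-1.  -4.4]
0.21 [-0.8 -4.5]
0.24 [-0.7 -4.5]
0.27 [-0.6 -4.5]
0.3 [-0.4 -4.5]
0.35 [-0.4 -7.6]
0.4 [-0.1 -7.6]
0.45 [ 0.3 -7.6]
0.5 [ 0.7 -7.5]
0.55 [ 1.1 -7.5]
0.6 [ 1.4 -7.4]
0.65 [ 1.8 -7.4]
0.7 [ 2.2 -7.3]
0.75 [ 2.5 -7.1]
0.8 [ 2.9 -7. ]
0.85 [ 3.2 -6.8]
0.9 [ 3.6 -6.7]
0.95 [ 3.9 -6.5]
1.0 [ 4.2 -6.3]
1.05 [ 4.5 -6.1]
1.1 [ 4.8 -5.8]
1.15 [ 5.1 -5.6]
```

Call:
{"op": "arm_command", "data": {
  "increments": [0, 0, 0.03, -1.6, -4.2, 0, -1, 0, 0, 0.03, -1.5, -4.3, 0, -1, 0, 0, 0.03, -1.4, -4.3, 0, -1, 0, 0, 0.03, -1.2, -4.4, 0, -1, 0, 0, 0.03, -1.1, -4.4, 0, -1]
}}

```text
time: 14.7
ee_pos: [448.6, 129.0, 222.9]
tool_rot: [2.316, 2.122, 0.001]
force: [-1.6, 1.8, 6.9]
width: -0.003
finger_force: 3.7
```

Call:
{"op": "arm_command", "data": {
  "increments": [0, 0, 0.03, -1.0, -4.4, 0, -1, 0, 0, 0.03, -0.8, -4.5, 0, -1, 0, 0, 0.03, -0.7, -4.5, 0, -1, 0, 0, 0.03, -0.6, -4.5, 0, -1, 0, 0, 0.03, -0.4, -4.5, 0, -1]
}}

```text
time: 15.2
ee_pos: [444.9, 106.5, 222.8]
tool_rot: [2.151, 2.29, 0.0]
force: [-2.7, 1.0, 7.7]
width: 0.0
finger_force: 3.8
```

Call:
{"op": "arm_command", "data": {
  "increments": [0, 0, 0.05, -0.4, -7.6, 0, -1, 0, 0, 0.05, -0.1, -7.6, 0, -1, 0, 0, 0.05, 0.3, -7.6, 0, -1, 0, 0, 0.05, 0.7, -7.5, 0, -1, 0, 0, 0.05, 1.1, -7.5, 0, -1, 0, 0, 0.05, 1.4, -7.4, 0, -1]
}}

```text
time: 15.8
ee_pos: [447.8, 60.9, 222.7]
tool_rot: [1.784, 2.586, -0.001]
force: [-1.1, 0.7, 8.0]
width: -0.001
finger_force: 3.8
```

Call:
{"op": "arm_command", "data": {
  "increments": [0, 0, 0.05, 1.8, -7.4, 0, -1, 0, 0, 0.05, 2.2, -7.3, 0, -1, 0, 0, 0.05, 2.5, -7.1, 0, -1, 0, 0, 0.05, 2.9, -7.0, 0, -1, 0, 0, 0.05, 3.2, -6.8, 0, -1, 0, 0, 0.05, 3.6, -6.7, 0, -1]
}}

```text
time: 16.4
ee_pos: [464.2, 18.4, 222.8]
tool_rot: [1.378, 2.823, -0.001]
force: [-1.4, 0.8, 8.2]
width: 0.001
finger_force: 3.8
```

Call:
{"op": "arm_command", "data": {
  "increments": [0, 0, 0.05, 3.9, -6.5, 0, -1, 0, 0, 0.05, 4.2, -6.3, 0, -1, 0, 0, 0.05, 4.5, -6.1, 0, -1, 0, 0, 0.05, 4.8, -5.8, 0, -1, 0, 0, 0.05, 5.1, -5.6, 0, -1, 0, 0, 0, 0, 0, 0, -1, 0, 0, 0, 0, 0, 0, -1]
}}

```text
time: 17.1
ee_pos: [487.2, -12.2, 222.8]
tool_rot: [1.019, 2.971, -0.001]
force: [0.5, -0.5, 7.7]
width: -0.002
finger_force: 3.6
```

Call:
{"op": "arm_command", "data": {
  "increments": [0, 0, 0, 0, 0, 5, -1, 0, 0, 0, 0, 0, 10, -1, 0, 0, 0, 0, 0, 20, -1, 0, 0, 0, 0, 0, 30, -1, 0, 0, 0, 0, 0, 30, -1, 0, 0, 0, 0, 0, 20, -1, 0, 0, 0, 0, 0, 0, -1, 0, 0, 0, 0, 0, 0, -1]
}}

```text
time: 17.9
ee_pos: [486.4, -11.5, 337.5]
tool_rot: [1.018, 2.972, -0.001]
force: [-0.1, -0.5, 0.8]
width: -0.001
finger_force: 0.0
```

Run:
```python
from h import *
P=pose("wrist"); p,d=snapshot("wrist"); X=cloud("wrist",d,P); s=state(); print(s["ee_pos"],s["force"])
z=X[...,2]; m=((abs(z-250)<5)).astype(np.uint8)
n,L,st,c=cv2.connectedComponentsWithStats(cv2.morphologyEx(m,cv2.MORPH_OPEN,np.ones((3,3))))
for i in range(1,n):
    if st[i,4]>300:
        r=cv2.minAreaRect(X[L==i][:,:2].astype(np.float32)); print(st[i],r,cv2.boxPoints(r).round(1).tolist())
p2,_=snapshot("scene"); cv2.imwrite("pics/end.png",p2[...,::-1])
```

```text
[486.08648052 -11.57938554 336.85257605] [ 0.11703098 -0.47331217 -0.47824271]
[  562     0    78   278 16661] ((542.8164672851562, 161.57371520996094), (49.32646560668945, 158.16343688964844), 55.05677032470703) [[463.8999938964844, 186.6999969482422], [593.5, 96.0999984741211], [621.7999877929688, 136.5], [492.1000061035156, 227.10000610351562]]
[ 336  283  221   28 5283] ((558.1162109375, 32.571781158447266), (135.07614135742188, 15.743033409118652), 52.55829620361328) [[510.79998779296875, -16.299999237060547], [523.2999877929688, -25.799999237060547], [605.4000244140625, 81.4000015258789], [592.9000244140625, 91.0]]
[ 244  285   56   26 1149] ((493.6719970703125, -51.32711410522461), (32.99334716796875, 15.347803115844727), 52.15254592895508) [[477.5, -59.599998474121094], [489.6000061035156, -69.0999984741211], [509.8999938964844, -43.0], [497.70001220703125, -33.599998474121094]]
```

View pics/end.png

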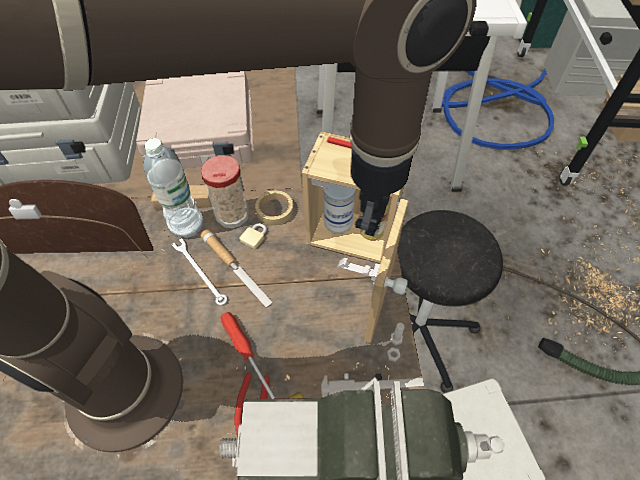

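The final view shows the door at about 1.53 rad, roughly square to the cupboard, with its free edge near (370,335). The bystanders are where they were, and the gripper is clear above the door.

```bash
python3 -c "
from bench import *
print(close_job())"
```

```text
the job is handed in; nothing more can be done
None
```

The cupboard is open and the job is handed in: the door stands at about 1.53 rad (88°), the hook was pressed with about 8 N, the gripper is clear, and the pencil, jar, padlock and calliper looked unmoved.

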